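Seat and latch the build plate on a 3D printer bed

ROBOT

A 7-joint arm with a two-finger parallel gripper is mounted at the origin on the work surface. World frame = base frame: x ahead of the robot, y to its left, z up, the work surface at z = 0. Lengths are in m, angles in rad, forces in N, time in s.
With the tool pointing down it reaches from about 0.4 to 0.85 m from the base axis. Payload 4.4 kg.
Tool frame: the origin (TCP) lies midway between the tips of the shut fingers; the grasp point (between the pads) lies bot.grasp_offset behind it (bot.grasp_offset is the distance from the TCP to the grasp point, in m); y points along the fingers, x is the direction in which the jaws open and shut, and the axes are right-handed (so a half turn about y gives the same grasp; the last joint's range is limited). The gripper opens to 94 mm and grips with 3 to 60 N. Pads are 16 mm wide; open, the fingers measure 119 mm over their backs; the gripper's body (75 mm by 177 mm) begins 78 mm behind the grasp point.
Start: joints at [-1.21, 0.628, 0.038, 1.517, -0.027, 0.996, -0.02], TCP at [0.269, 0.592, 0.205] pointing down, gripper open.
Joint ranges: [-3.06, 3.06], [-0.37, 2.12], [-1.25, 1.32], [0.18, 2.47], [-1.1, 4.24], [0.23, 1.98], [-2.94, 2.94]. Speed limits (rad/s): [2.57, 2.57, 3.14, 3.14, 3.14, 3.14, 3.14].

INTERFACE

Orientations are given as a 3x3 rotation matrix whose columns are the frame's x, y, z axes.
In Python, from rig import bot, imaging gives the robot as it stands. The module is installed in compiled form; this text tells all that it offers.
- The arm moves only by the tool play_rows, never from a script. Its arguments are lists of equal length, an entry for each row: "slide": the shift along the world's x, y, z in cm, a list of three; "turn": the turn about the world's z in degrees. In form: {"slide": [[x, y, z], ...], "turn": [turn, ...]}. A call has 1 to 10 rows; each row is the pose to reach, as a shift and turn from the pose commanded when the call began; what a row does not reach only later rows make up. A row lasts 1/10 s, in which the tool goes at most 50 mm and 8.59 degrees, less where a joint would pass 70% of its speed; a pose out of reach is approached as far as the arm can. A call with a gripper value outside its range is refused whole. "gripper" is the opening in per cent of the stroke, from 0 (shut) to 100 (fully open), set as the call begins (left out, the last holds). The fingers move at their own pace and stop on an object; "newtons" is the grip in N (left out, the last holds). Time passes only in rows, so rows that repeat a pose let the fingers close. It gives the time, the measured TCP pose, the force and the opening at its end, in the units of the state.
- bot.get_obs(): the state, without advancing time (a new reading comes with each control period).
- imaging.grab_frame(name): name is "side" or "top" or "wrist"; returns a dict with "img" (480x640x3 uint8, red, green, blue), "vertical_fov" (degrees; the focal length in pixels is half the picture's height over the tangent of half this angle, whatever the lens; pixels are square), "cx", "cy" (the principal point, pixels), "T" (4x4, takes a point from camera to world coordinates); the wrist camera has in their place "tool_from_camera" (4x4, takes a point from camera to tool coordinates, whose origin is the TCP and whose axes are the tool frame's). Camera axes: x right, y down, z forward; pixel columns grow to the right and rows downward; lengths in m; the calibration is good to about 2 mm. A picture is of the moment at which its call begins: read the wrist's pose just before it. There is no depth.
- bot.job_done(): hands the job in, once; it reports no verdict.
The state is a dict: "clock": time; "joint_pos": joint angles; "qd": joint speeds; "effort": joint torques, N m; "ee_pos": TCP position; "orientation": TCP orientation; "contact_force": force on the tool from outside, world axes, zero at the start; "wrist_torque": the same for the moment, N m; "gripper_width": opening from 0.0 (shut) to 1.0 (fully open).
Only numpy, scipy, OpenCV 4.12 (cv2) and the standard library are available. Lean on these libraries where they do the work, as an engineer would, in place of code of your own. Each camera call takes 0.05 s, during which the arm holds its last target. There are 200 camera calls.

TASK

Fit the black build plate on the 3D printer's bed: push it by its upright orange tab until it is fully home against the blue stops at the back, and then flip both red-knobbed latch levers over past centre so that they snap into their locked position, towards the plate. Only push with the fingers: do not lift the plate, leave the loose things on the bench where they are, and finish clear of everything.

Things in the scene. Friction and masses are not known exactly. Their poses are not given: they have to be found in the camera images.
- bed: Fixed print-bed unit: 235 mm square aluminium bed, flat top 70 mm above the bench. Origin at bench level under its centre; x to the back, y left, z up. Two blue stops at the back (faces at x +110 mm, 14 mm tall); the plate slides along x between two blue side guides (7 mm tall, 1.5 mm play). A red-knobbed latch lever at each front corner.
- plate_tab (a point): Centre of the front face of the upright orange tab (60 mm wide, 4 thick, top 32 mm above the bed's top, this point 18) on the front edge of the loose black build plate, 190 (x) x 200 x 5 mm, 0.3 to 0.6 kg, flat on the bed. Starts 15 to 40 mm short of home; home against the stops this point is at x -80 mm in the bed's frame, y about 0. Sliding takes 2 to 7 N.
- latch_left_knob (a point): Centre of the red ball knob (24 mm diameter) on the left latch lever, a 10 mm rod that turns about a level pivot parallel to the bed's y axis. In the bed's frame (mm) the pivot is at x -119, y +127, z 80, and the knob's centre is 75 from it: open at x -164, z 140 (leaning away from the stops), locked at x -74, z 140.
- latch_right_knob (a point): Centre of the red ball knob (24 mm diameter) on the right latch lever, a 10 mm rod that turns about a level pivot parallel to the bed's y axis. In the bed's frame (mm) the pivot is at x -119, y -127, z 80, and the knob's centre is 75 from it: open at x -164, z 140 (leaning away from the stops), locked at x -74, z 140.
- latch_left (a joint): Angle of the left latch lever: 0 open, 1.30 locked, 0.65 upright. An over-centre spring holds it at either end and throws it over past upright; it takes 3 to 6 N at the knob to start. Locking swings a steel tongue down in front of the plate's front edge; if the plate is not home the tongue lands on the plate and the lever stops short.
- latch_right (a joint): Angle of the right latch lever: 0 open, 1.30 locked, 0.65 upright. An over-centre spring holds it at either end and throws it over past upright; it takes 3 to 6 N at the knob to start. Locking swings a steel tongue down in front of the plate's front edge; if the plate is not home the tongue lands on the plate and the lever stops short.
- bracket_mid (a point): Bystander: loose black printed bracket, 30 x 95 x 34 mm, open U shape, near the bed; this point is its centre.
- glue_mid (a point): Bystander: loose standing glue bottle, 32 mm diameter, 95 mm tall, yellow cap, near the bed; this point is its centre.
- jar_mid (a point): Bystander: loose jar of nozzles, 56 mm diameter, 50 mm tall, brass-coloured lid, near the bed; this point is its centre.
- scraper_grip (a point): Bystander: loose scraper 190 mm long, lying flat in front of the bed; this point is on its handle. (A fixed black control box, 60 mm tall with its dial, also stands on the bench right of the bed.)

How it is judged:
On the way, in this order (a step that is already met when the one before it is completed fails the run):
1. the plate is pushed fully home (within 3 mm of the stops) while both latches are still open (x of plate_tab in the frame of bed above -0.083 m and z of plate_tab in the frame of bed below 0.093 m and value of joint each of latch_left, latch_right below 0.4 rad), for 0.2 s.
2. both latches are locked (value of joint each of latch_left, latch_right above 1.22 rad), for 0.2 s.
At the end, for the whole second after the job is handed in: The plate lies flat on the bed with its back edge within 3 mm of the stops, and both latch levers rest in their locked position (joint above 1.22 of 1.30 rad) (all of step 2 and x of plate_tab in the frame of bed above -0.083 m and z of plate_tab in the frame of bed between 0.083 and 0.093 m and velocity of joint each of latch_left, latch_right below 0.1 rad/s); the robot touches nothing.
It fails at once if the plate is lifted (tab more than 12 mm up) or tipped (z of plate_tab in the frame of bed above 0.1 m or angle between plate_tab's own z axis and vertical above 0.1 rad).
It fails at once if a bystander (bracket, glue bottle, jar or scraper) is lifted or moved more than 20 mm (distance of any of bracket_mid, glue_mid, jar_mid, scraper_grip from where it was at the start of the episode above 0.02 m).
It also fails if it takes over 53 s, if anything falls off the work surface, if the arm or the gripper's body presses on something with over 40 N, if the wrist force passes 120 N, or if a joint passes its speed limit or range.

## Working session

There is one attempt and no reset: what is moved stays moved. The work goes in short steps, Python scripts to look and compute and a tool call to move; the robot and the scene stay as the last step left them, time stands still between calls to the robot, and variables do not carry over. Pictures are saved under pics/ and viewed, about 8 in all and at most 12, crops included, and the job is handed in when it is done.

Besides the shell and the picture viewer there is one more tool, called after ">>>" by a JSON object that holds its "api" and its "payload", one argument or row to a line. play_rows: Moves the arm, as the interface text tells. Its arguments: {"type":"object","properties":{"slide":{"type":"array","items":{"type":"array","items":{"type":"number"}}},"turn":{"type":"array","items":{"type":"number"}},"gripper":{"type":"number"},"newtons":{"type":"number"}},"required":["slide","turn"]}

```bash
mkdir -p pics; cat > h.py <<'E'
import numpy as np, cv2
from rig import bot, imaging
def K(f): 
    F=f["img"].shape[0]/2/np.tan(np.radians(f["vertical_fov"])/2); return F,f["cx"],f["cy"]
def ray(f,u,v):
    F,cx,cy=K(f); d=np.array([(u-cx)/F,(v-cy)/F,1]); T=np.array(f["T"]); return T[:3,3],T[:3,:3]@d
def atz(f,u,v,z):
    o,d=ray(f,u,v); return o+d*(z-o[2])/d[2]
def proj(f,P):
    F,cx,cy=K(f); T=np.array(f["T"]); p=T[:3,:3].T@(np.array(P)-T[:3,3]); return p[0]/p[2]*F+cx,p[1]/p[2]*F+cy
E
python3 - <<'E'
from h import *
import pickle
o=bot.get_obs(); print(o["clock"],o["ee_pos"],o["orientation"],o["gripper_width"],bot.grasp_offset)
for n in ("side","top"):
    f=imaging.grab_frame(n); pickle.dump(f,open(n+".pkl","wb")); cv2.imwrite(f"pics/{n}0.png",f["img"][:,:,::-1]); print(n,f["vertical_fov"],np.round(f["T"],3).tolist())
E
```

```text
0.0 [0.2687944  0.59112008 0.2045703 ] [[ 4.13959917e-01 -7.14623737e-04 -9.10294829e-01]
 [ 9.10293275e-01 -1.68288532e-03  4.13960532e-01]
 [-1.82774783e-03 -9.99998329e-01 -4.61298859e-05]] 1.00288275811822 0.0188
side 56.215130842546756 [[-0.93, -0.264, 0.257, 0.362], [-0.368, 0.646, -0.668, 0.547], [0.01, -0.716, -0.698, 0.664], [0.0, 0.0, 0.0, 1.0]]
top 53.52793978095719 [[0.012, -0.991, 0.131, 0.456], [-1.0, -0.012, 0.002, 0.031], [-0.001, -0.131, -0.991, 0.964], [0.0, 0.0, 0.0, 1.0]]
```

View pics/side0.png

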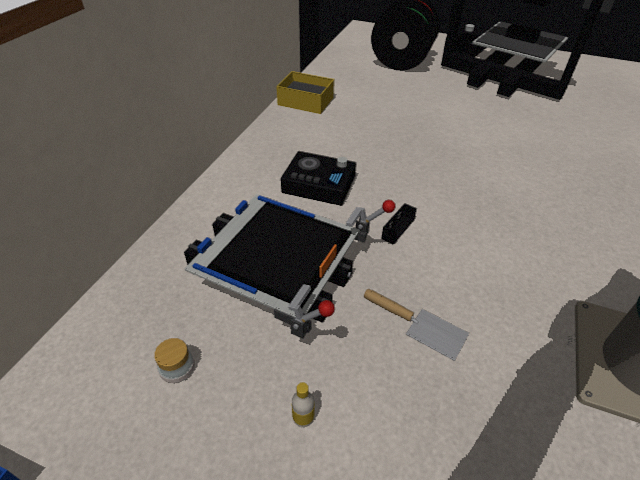

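View pics/top0.png

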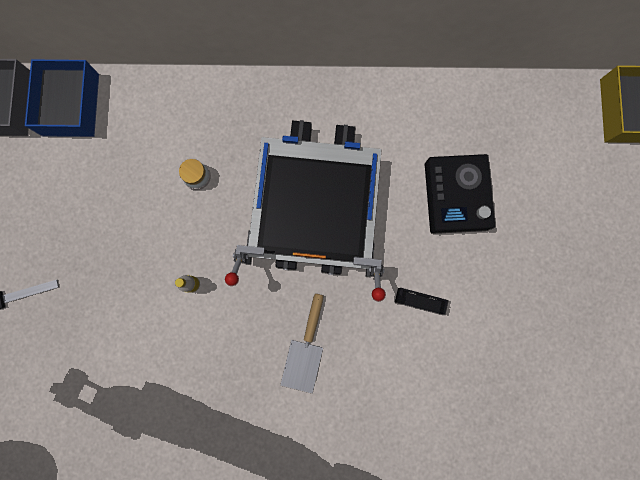

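Both views show the bed with its levers open. In the top view the knobs are at about (231,279) and (378,294) and the tab at (309,255). In the side view the knobs are at about (327,308) and (389,206).

```bash
cat >> h.py <<'E'
def blobs(f,kind):
    h=cv2.cvtColor(f["img"],cv2.COLOR_RGB2HSV); H,S,V=cv2.split(h)
    m={"red":((H<4)|(H>175))&(S>170)&(V>70),"orange":(H>=6)&(H<16)&(S>200)&(V>90)}[kind].astype(np.uint8)
    n,l,s,c=cv2.connectedComponentsWithStats(m)
    return [(tuple(np.round(c[i],1)),s[i].tolist()) for i in range(1,n) if s[i][4]>25]
def tri(fa,a,fb,b):
    o1,d1=ray(fa,*a);o2,d2=ray(fb,*b); A=np.c_[d1,-d2]; t=np.linalg.lstsq(A,o2-o1,rcond=None)[0]
    p,q=o1+t[0]*d1,o2+t[1]*d2; return (p+q)/2,np.linalg.norm(p-q)
E
python3 - <<'E'
from h import *
import pickle
s,t=[pickle.load(open(n+".pkl","rb")) for n in("side","top")]
for k in("red","orange"):
    for n,f in(("s",s),("t",t)): print(k,n,blobs(f,k))
E
python3 - <<'E'
import cv2,numpy as np
a=cv2.imread("pics/top0.png")[110:320,215:465]; b=cv2.imread("pics/side0.png")[180:345,175:425]
cv2.imwrite("pics/c0.png",cv2.resize(a,None,fx=2.8,fy=2.8,interpolation=cv2.INTER_CUBIC))
E
```

```text
red s [((np.float64(388.3), np.float64(205.6)), [383, 200, 12, 12, 109]), ((np.float64(326.1), np.float64(307.7)), [319, 300, 15, 16, 196])]
red t [((np.float64(230.8), np.float64(278.5)), [225, 273, 12, 12, 121]), ((np.float64(377.9), np.float64(293.8)), [372, 288, 13, 13, 131])]
orange s []
orange t []
```

View pics/c0.png

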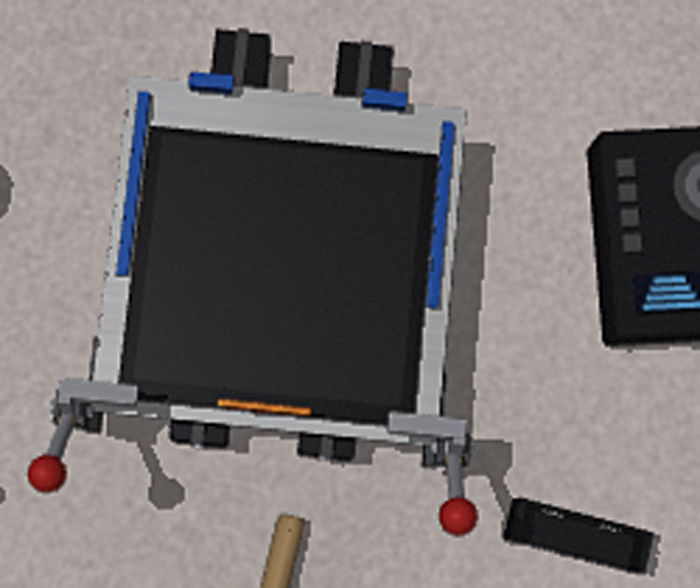

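The enlarged crop confirms the tab's centre at top-image pixel (309,255). The plate's back edge is clearly short of the stops.

```bash
python3 - <<'E'
from h import *
import pickle
s,t=[pickle.load(open(n+".pkl","rb")) for n in("side","top")]
np.set_printoptions(precision=4,suppress=True)
R,e=tri(s,(388.3,205.6),t,(377.9,293.8)); L,e2=tri(s,(326.1,307.7),t,(230.8,278.5)); print("R",R,e,"L",L,e2,np.linalg.norm(L-R))
y=(L-R)[:2]; y/=np.linalg.norm(y); x=np.array([y[1],-y[0]]); yaw=np.arctan2(x[1],x[0])
mid=(L+R)[:2]/2; c=mid+0.164*x; print("yaw deg",np.degrees(yaw),"bed",c,"x",x,"y",y)
# other bed measure: stops' outer front corners
loc=lambda p:np.array([(p[:2]-c)@x,(p[:2]-c)@y])
for nm,u,v in(("stopL top front ",210,90),("stopR",385,108)):
    print(nm,loc(atz(t,215+u/2.8,110+v/2.8,.07)))
for nm,u,v in(("tabL",217,406),("tabR",311,412)): print(nm,loc(atz(t,215+u/2.8,110+v/2.8,.100)))
for nm,u,v,z in(("scraper end",318,294,.015),("brk",398,290,.034),("brk",396,304,.034),("brk",448,299,.034),("brk",446,314,.034),("glue",181,283,.095),("jar",192,172,.05)): 
    p=atz(t,u,v,z);print(nm,p,loc(p))
W=lambda a,b,z:np.r_[c+a*x+b*y,z]
print("tab home",W(-.08,0,.088))
pickle.dump((c,x,y),open("bed.pkl","wb"))
f=t; print([np.round(proj(f,W(-.115,sg*.1175,.07))) for sg in(1,-1)])
E
```

```text
R [ 0.4658 -0.0747  0.1376] 0.000667028864840755 L [0.4888 0.1795 0.1392] 0.0004634870554208148 0.25524779318519136
yaw deg -5.185592360540991 bed [0.6406 0.0376] x [ 0.9959 -0.0904] y [0.0904 0.9959]
stopL top front  [0.1116 0.0589]
stopR [ 0.1111 -0.0632]
tabL [-0.1095  0.0283]
tabR [-0.1071 -0.0329]
scraper end [0.465  0.0282 0.015 ] [-0.1741 -0.0252]
brk [ 0.4744 -0.127   0.034 ] [-0.1507 -0.1789]
brk [ 0.4474 -0.1228  0.034 ] [-0.1779 -0.1772]
brk [ 0.4582 -0.2236  0.034 ] [-0.158  -0.2766]
brk [ 0.4295 -0.2191  0.034 ] [-0.1871 -0.2747]
glue [0.4811 0.2777 0.095 ] [-0.1806  0.2247]
jar [0.7005 0.2796 0.05  ] [0.0378 0.2464]
tab home [0.5609 0.0448 0.088 ]
[array([246., 255.]), array([370., 267.])]
```

The bed's yaw is -5.2° and its centre is at (0.641, 0.038). The plate is about 27 mm short of home. I'll go to a standoff in front of the tab with the fingers shut and the jaw axis along the bed's y.

>>> {"api": "play_rows", "payload": {
  "slide": [
    [2,-5,0],
    [4,-10,0],
    [6,-14.5,0],
    [8,-19,0],
    [10,-23.5,0],
    [12,-28,0],
    [14,-33,0],
    [16,-38,0],
    [17.5,-42.5,0],
    [19,-47,0]
  ],
  "turn": [2,4,6,8,10,12,14,16,18,19.3],
  "gripper": 0
}}

```text
clock: 1.1
ee_pos: [0.457, 0.1266, 0.2054]
orientation: [[0.089, -0.0, -0.996], [0.996, 0.0, 0.089], [0.0, -1.0, 0.0]]
contact_force: [1.4, 0.4, 0.0]
gripper_width: 0.184
```

>>> {"api": "play_rows", "payload": {
  "slide": [
    [1.3,-3.5,0],
    [2.7,-6.9,0],
    [2.7,-6.9,-4],
    [2.7,-6.9,-8],
    [2.7,-6.9,-11],
    [2.7,-6.9,-12.1],
    [2.7,-6.9,-12.1],
    [2.7,-6.9,-12.1]
  ],
  "turn": [0,0,0,0,0,0,0,0]
}}

```text
clock: 1.9
ee_pos: [0.4845, 0.0597, 0.0853]
orientation: [[0.09, 0.001, -0.996], [0.996, 0.0, 0.09], [0.0, -1.0, -0.001]]
contact_force: [-0.4, 0.1, 0.7]
gripper_width: 0.005
```

```bash
python3 - <<'E'
from h import *
import pickle
c,x,y=pickle.load(open("bed.pkl","rb"))
o=bot.get_obs(); p=o["ee_pos"]; print(o["clock"],p,(p[:2]-c)@x,(p[:2]-c)@y,o["contact_force"],o["gripper_width"],np.degrees(np.arctan2(*o["orientation"][1::-1,0] if 0 else (o["orientation"][1][0],o["orientation"][0][0]))))
for n in("side","wrist"):
    f=imaging.grab_frame(n)["img"]; cv2.imwrite(f"pics/{n}1.png",(f[150:390,160:480] if n=="side" else f[::1,::1])[:,:,::-1])
a=cv2.imread("pics/side1.png"); b=cv2.imread("pics/wrist1.png")
cv2.imwrite("pics/j1.png",np.hstack([cv2.resize(a,(480,360)),cv2.resize(b,(320,240)).copy() if 0 else cv2.copyMakeBorder(cv2.resize(b,(320,240)),0,120,0,0,cv2.BORDER_CONSTANT)]))
E
```

```text
1.9 [0.48449708 0.05973184 0.08527323] -0.15748004148227704 0.007920442822388149 [-0.37286482  0.08954457  0.65705688] 0.004576391872491862 84.8529339358239
```

View pics/j1.png

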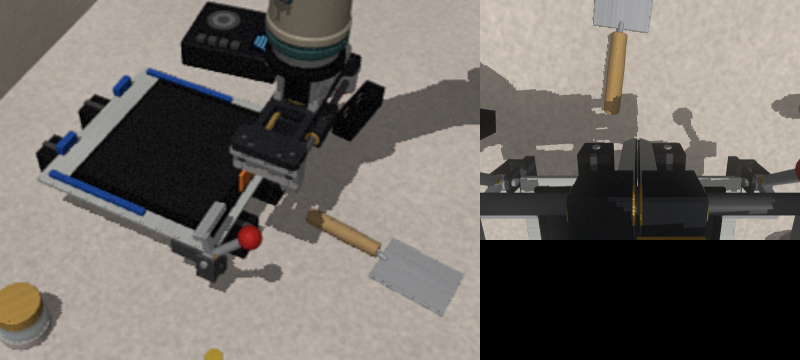

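The fingers sit in front of the tab at bed x -0.157, y +0.008, clear of everything. Next I'll centre on the tab and begin the push.

>>> {"api": "play_rows", "payload": {
  "slide": [
    [1.2,-0.9,-0.1],
    [2.4,-1.1,-0.3],
    [3.4,-1.2,-0.3],
    [3.9,-1.25,-0.3],
    [4.4,-1.3,-0.3],
    [4.9,-1.35,-0.3],
    [5.4,-1.4,-0.3],
    [5.9,-1.4,-0.3],
    [5.9,-1.4,-0.3]
  ],
  "turn": [0,0,0,0,0,0,0,0,0]
}}

```text
clock: 2.9
ee_pos: [0.5434, 0.0456, 0.0812]
orientation: [[0.09, 0.0, -0.996], [0.996, 0.0, 0.09], [0.0, -1.0, -0.0]]
contact_force: [-0.3, 0.1, -0.8]
gripper_width: 0.008
```

>>> {"api": "play_rows", "payload": {
  "slide": [
    [0.3,0,0],
    [0.5,0,0],
    [0.7,-0.1,0],
    [0.7,-0.1,0],
    [0.7,-0.1,0]
  ],
  "turn": [0,0,0,0,0]
}}

```text
clock: 3.4
ee_pos: [0.5505, 0.0445, 0.0816]
orientation: [[0.09, 0.001, -0.996], [0.996, 0.0, 0.09], [0.0, -1.0, -0.001]]
contact_force: [-0.9, 0.8, 0.1]
gripper_width: 0.005
```

>>> {"api": "play_rows", "payload": {
  "slide": [
    [0.1,0,0],
    [0.2,0,0],
    [0.3,0,0]
  ],
  "turn": [0,0,0]
}}

```text
clock: 3.7
ee_pos: [0.5513, 0.0445, 0.0815]
orientation: [[0.09, -0.003, -0.996], [0.996, -0.0, 0.09], [-0.0, -1.0, 0.003]]
contact_force: [-4.7, 0.1, 4.4]
gripper_width: 0.01
```

```bash
python3 - <<'E'
from h import *
f=imaging.grab_frame("top")["img"][110:320,215:465]; cv2.imwrite("pics/t2.png",cv2.resize(f[:,:,::-1],None,fx=2.8,fy=2.8,interpolation=cv2.INTER_CUBIC))
E
```

```text
(no output)
```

View pics/t2.png

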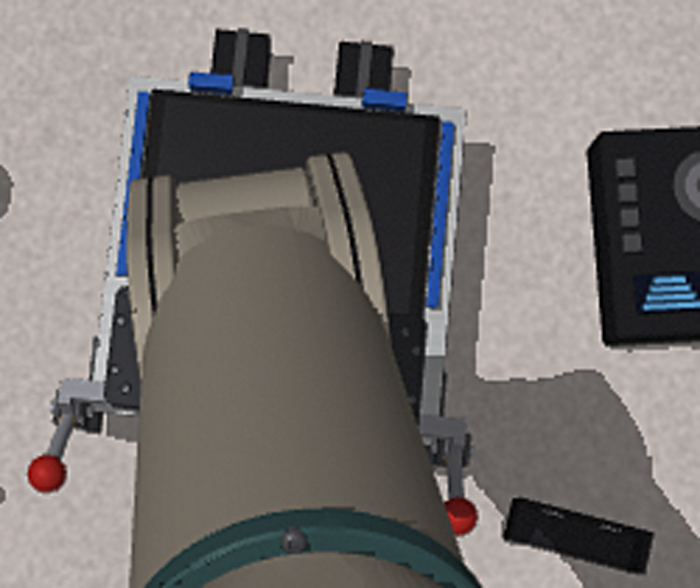

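The plate's back edge now lies about level with the lower edges of the blue stops, at crop row 92 on the left and 112 on the right. I'll push a little more to confirm from the force that it has stopped.

>>> {"api": "play_rows", "payload": {
  "slide": [
    [0.1,0,0],
    [0.2,0,0],
    [0.3,0,0],
    [0.3,0,0]
  ],
  "turn": [0,0,0,0]
}}

```text
clock: 4.15
ee_pos: [0.5527, 0.0447, 0.0813]
orientation: [[0.09, -0.006, -0.996], [0.996, -0.0, 0.09], [-0.001, -1.0, 0.006]]
contact_force: [-8.0, -0.0, 6.4]
gripper_width: 0.001
```

>>> {"api": "play_rows", "payload": {
  "slide": [
    [0.15,0,0],
    [0.3,0,0],
    [0.4,0,0],
    [0.4,0,0]
  ],
  "turn": [0,0,0,0]
}}

```text
clock: 4.55
ee_pos: [0.5527, 0.0447, 0.0809]
orientation: [[0.089, -0.014, -0.996], [0.996, -0.001, 0.089], [-0.002, -1.0, 0.013]]
contact_force: [-15.2, 1.3, 11.8]
gripper_width: 0.006
```

The position held at 0.5527 while the force rose to 15 N, so the plate is home. I'll back off, rise, and check before moving to the left knob.

>>> {"api": "play_rows", "payload": {
  "slide": [
    [-2,0.2,0],
    [-5,0.5,0],
    [-8,0.7,1],
    [-10,2.5,4],
    [-11.3,6,6],
    [-11.3,10.5,6.5],
    [-11.3,13.5,6.5],
    [-11.3,13.5,6.5],
    [-11.3,13.5,6.5]
  ],
  "turn": [0,0,0,0,0,0,0,0,0]
}}

```text
clock: 5.45
ee_pos: [0.4478, 0.1802, 0.1467]
orientation: [[0.088, 0.002, -0.996], [0.996, 0.001, 0.088], [0.001, -1.0, -0.002]]
contact_force: [0.5, -1.0, -0.2]
gripper_width: 0.005
```

```bash
python3 - <<'E'
from h import *
import pickle
c,x,y=pickle.load(open("bed.pkl","rb"))
o=bot.get_obs(); p=o["ee_pos"]; print(p,(p[:2]-c)@x,(p[:2]-c)@y,o["contact_force"])
f=imaging.grab_frame("top"); print(blobs(f,"red")); f=f["img"][110:320,215:465]; cv2.imwrite("pics/t3.png",cv2.resize(f[:,:,::-1],None,fx=2.8,fy=2.8,interpolation=cv2.INTER_CUBIC))
E
```

```text
[0.44781071 0.18022378 0.14672796] -0.2049065744846927 0.12460343263142737 [ 0.49063766 -1.0155347  -0.24465087]
[((np.float64(231.2), np.float64(277.3)), [225, 273, 13, 10, 98]), ((np.float64(377.9), np.float64(293.9)), [372, 288, 13, 13, 133])]
```

View pics/t3.png

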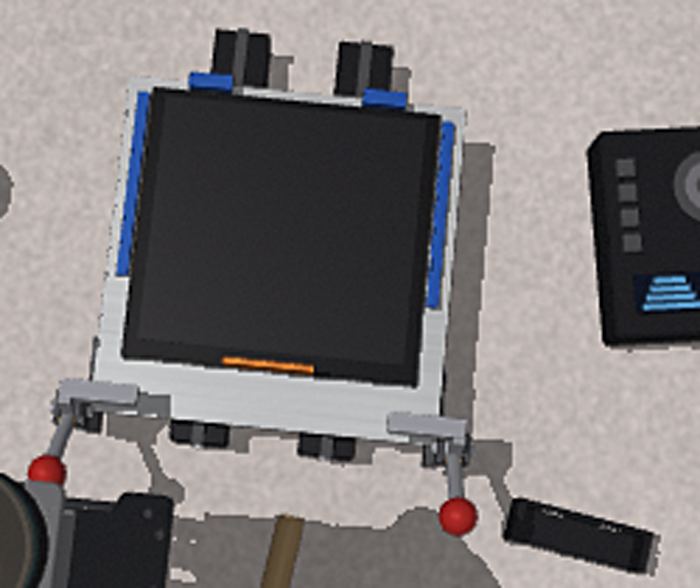

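The plate is seated against both stops with both levers still open. The TCP is directly in front of the left knob, so I'll push that lever over.

>>> {"api": "play_rows", "payload": {
  "slide": [
    [0,0.2,-1],
    [1,0.1,-1],
    [2,0,-1],
    [3,-0.1,-1],
    [4,-0.2,-1],
    [5,-0.3,-1],
    [6,-0.3,-1],
    [7,-0.4,-1],
    [8,-0.5,-1],
    [9,-0.6,-1]
  ],
  "turn": [0,0,0,0,0,0,0,0,0,0]
}}

```text
clock: 6.5
ee_pos: [0.5384, 0.1732, 0.1365]
orientation: [[0.09, 0.001, -0.996], [0.996, 0.0, 0.09], [0.0, -1.0, -0.001]]
contact_force: [0.1, -0.9, 0.3]
gripper_width: 0.006
```

```bash
python3 - <<'E'
from h import *
import pickle
c,x,y=pickle.load(open("bed.pkl","rb"))
o=bot.get_obs(); p=o["ee_pos"]; print(p,(p[:2]-c)@x,(p[:2]-c)@y,o["contact_force"])
s=imaging.grab_frame("side"); t=imaging.grab_frame("top"); print(blobs(s,"red"),blobs(t,"red"))
for b in(.127,-.127):
  for a in(-.164,-.074): 
    P=np.r_[c+a*x+b*y,.14]; print(a,b,"side",np.round(proj(s,P)),"top",np.round(proj(t,P)))
E
```

```text
[0.53835359 0.17324117 0.13649527] -0.11410317571109282 0.1258328618730701 [ 0.08796283 -0.8613916   0.32458024]
[((np.float64(388.8), np.float64(205.8)), [384, 201, 11, 10, 83])] [((np.float64(378.2), np.float64(294.0)), [372, 288, 13, 13, 132])]
-0.164 0.127 side [326. 307.] top [231. 278.]
-0.074 0.127 side [272. 285.] top [238. 227.]
-0.164 -0.127 side [389. 205.] top [378. 294.]
-0.074 -0.127 side [343. 190.] top [382. 242.]
```

The force is near zero and the left knob has gone from its open spot, so it has probably snapped over. I'll back off and go to the right knob.

>>> {"api": "play_rows", "payload": {
  "slide": [
    [-4,0.3,0],
    [-8,0.6,1],
    [-9,-3,4],
    [-9.5,-8,4],
    [-9.8,-13,4],
    [-10.2,-18,4],
    [-10.5,-22,3],
    [-10.8,-24.4,1],
    [-10.8,-24.4,0],
    [-10.8,-24.4,0]
  ],
  "turn": [0,0,0,0,0,0,0,0,0,0]
}}

```text
clock: 7.6
ee_pos: [0.4277, -0.07, 0.1355]
orientation: [[0.091, -0.003, -0.996], [0.996, 0.001, 0.091], [0.001, -1.0, 0.003]]
contact_force: [0.1, 0.4, -0.8]
gripper_width: 0.009
```

```bash
python3 - <<'E'
from h import *
import pickle
c,x,y=pickle.load(open("bed.pkl","rb"))
o=bot.get_obs(); p=o["ee_pos"]; print(p,(p[:2]-c)@x,(p[:2]-c)@y,o["contact_force"])
s=imaging.grab_frame("side"); t=imaging.grab_frame("top"); print(blobs(s,"red"),blobs(t,"red"))
E
```

```text
[ 0.42772481 -0.07001411  0.1355256 ] -0.20229323283936326 -0.126425676427087 [ 0.05174348  0.42607084 -0.81673956]
[((np.float64(388.2), np.float64(205.6)), [383, 200, 12, 13, 106]), ((np.float64(271.4), np.float64(285.0)), [264, 278, 16, 15, 188])] [((np.float64(237.5), np.float64(226.6)), [232, 221, 12, 12, 120]), ((np.float64(375.9), np.float64(291.1)), [372, 288, 9, 7, 46])]
```

The left knob is at its predicted locked pixels, (271,285) in the side view and (238,227) in the top view. Now the right lever.

>>> {"api": "play_rows", "payload": {
  "slide": [
    [1,-0.1,0.1],
    [2,-0.2,0.1],
    [3,-0.3,0.1],
    [4,-0.4,0.1],
    [5,-0.5,0.1],
    [6,-0.5,0.1],
    [7,-0.6,0.1],
    [8,-0.7,0.1],
    [8.8,-0.8,0.1],
    [8.8,-0.8,0.1]
  ],
  "turn": [0,0,0,0,0,0,0,0,0,0]
}}

```text
clock: 8.7
ee_pos: [0.5184, -0.0786, 0.1374]
orientation: [[0.09, 0.002, -0.996], [0.996, -0.0, 0.09], [-0.0, -1.0, -0.002]]
contact_force: [-0.2, 0.1, -0.7]
gripper_width: 0.004
```

>>> {"api": "play_rows", "payload": {
  "slide": [
    [-4,0.3,0],
    [-8,0.6,0],
    [-8,0.6,4],
    [-8,0.6,8],
    [-8,0.6,12],
    [-8,4,14],
    [-8,8,14],
    [-8,12,14],
    [-8,12,14],
    [-8,12,14]
  ],
  "turn": [0,0,0,0,0,0,0,0,0,0]
}}

```text
clock: 9.7
ee_pos: [0.4363, 0.0418, 0.2774]
orientation: [[0.088, -0.0, -0.996], [0.996, -0.0, 0.088], [-0.0, -1.0, 0.0]]
contact_force: [-0.6, -0.9, -0.1]
gripper_width: 0.003
```

```bash
python3 - <<'E'
from h import *
o=bot.get_obs(); print(o["clock"],o["ee_pos"],o["contact_force"])
s=imaging.grab_frame("side"); t=imaging.grab_frame("top"); print(blobs(s,"red"),blobs(t,"red"))
cv2.imwrite("pics/t4.png",t["img"][:,:,::-1])
E
```

```text
9.7 [0.43632585 0.0418397  0.27743613] [-0.61248452 -0.93385774 -0.07412375]
[((np.float64(342.4), np.float64(190.5)), [337, 185, 12, 12, 116]), ((np.float64(271.5), np.float64(285.1)), [264, 278, 16, 15, 190])] [((np.float64(237.5), np.float64(226.6)), [232, 221, 12, 12, 120]), ((np.float64(382.4), np.float64(241.6)), [376, 236, 13, 13, 127])]
```

View pics/t4.png

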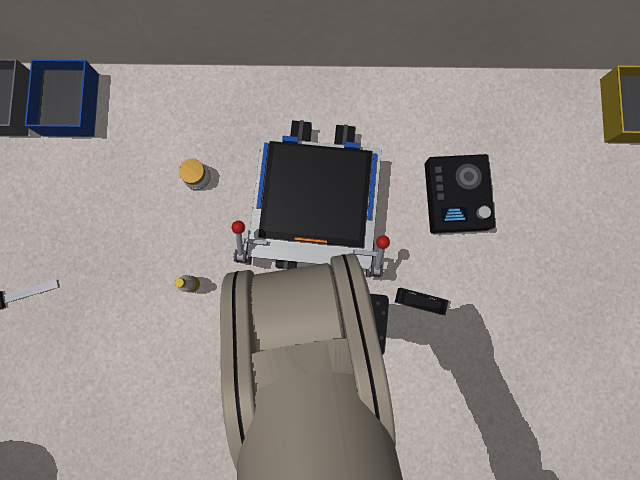

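Both knobs are at their locked pixels, (238,227) and (382,242) in the top view. The plate is home, the visible bystanders haven't moved, and the arm is clear at z 0.28.

```bash
python3 -c "
from rig import bot
print(bot.job_done())"
```

```text
the job is handed in; nothing more can be done
None
```

The plate is fully home, both latches are locked, and I handed the job in at about 9.8 s of the 53 s allowed. `job_done` reports no verdict, so this rests on my own checks.

- **Plate:** I pushed it about 27 mm by its orange tab with the fingers shut. It stopped solidly, holding position while the push rose to 15 N. The next top picture showed its back edge against both blue stops, with both levers still open.
- **Latches:** I flipped the left lever, then the right, from the front. In both the side and top views, each knob's final position is within 1 pixel of where the locked position should appear.
- **Clearance:** The tool finished about 0.28 m above the bench, with about 1 N on the force sensor, the same as when it was moving free. The jar, glue bottle and bracket look unmoved in the last picture. The arm hid the scraper in that picture, so I didn't check it at the end, but the fingers never came lower than about 80 mm above the bench.

No checks failed or disagreed.

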